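# Wedge the flatbread press ajar for airing

### The arm

A 6-joint arm with a two-finger parallel gripper is mounted at the origin on a cart in front of the work surface, level with it; the furniture and walls round the work are solid. World frame = base frame: x ahead of the robot, y to its left, z up, the work surface at z = 0. Lengths are in mm, angles in rad, forces in N, time in s.
With the tool pointing down it reaches from about 275 to 750 mm from the base axis. Payload 10.2 kg.
Tool frame: the origin (TCP) lies midway between the tips of the shut fingers; the grasp point (between the pads) lies 19 mm behind it (ctrl.grasp_offset is the distance from the TCP to the grasp point, in mm); z points along the fingers, y is the line along which they close (so a half turn about z gives the same grasp; the last joint's range is limited). The gripper opens to 85 mm and grips with 20 to 120 N. Pads are 22 mm wide; open, the fingers measure 114 mm over their backs; the gripper's body (76 mm by 85 mm) begins 54 mm behind the grasp point. The pads swing forward as they close: fully open they stand 13 mm farther back than shut.
Start: joints at [0.904, 0.313, 1.498, -0, 1.331, -0.223], TCP at [225.435, 474.142, 231.294] pointing down, gripper open.
Joint ranges: [-2.94, 2.94], [-0.97, 2.17], [0.19, 2.56], [-1.23, 4.37], [0.02, 3.11], [-2.88, 2.88]. Speed limits (rad/s): [2.39, 2.39, 3.01, 3.14, 3.14, 3.14].

### API

Orientations are given as a unit quaternion [w, x, y, z].
In Python, from rig import ctrl, viewer, models gives the robot as it stands. The module is installed in compiled form; this text tells all that it offers.
- The arm moves only by the shell command python3 -m pendant 'ROWS' [OPENING] [FORCE]. ROWS is text: rows parted by semicolons, each of 4 numbers parted by spaces: the shift along the tool's x, y, z in m, then the turn about the tool's z in rad. In form: x y z yaw; .... A call has 1 to 10 rows; each row shifts and turns the commanded pose from where the row before left it, along the tool's axes as they then stand; what a row does not reach is not made up. A row lasts 1/8 s, in which the tool goes at most 62.5 mm and 10.7 degrees, less where a joint would pass 70% of its speed; a pose out of reach is approached as far as the arm can. A call is refused whole if a number of a shift passes 0.0625 or a number of a turn 0.188, either way. A call with a gripper value outside its range is refused whole. OPENING is the opening, from 0 (shut) to 1 (fully open), set as the call begins (- or left out, the last holds). The fingers move at their own pace and stop on an object; FORCE is the grip in N (left out, the last holds). Time passes only in rows, so rows that do not move let the fingers close. It gives the time, the measured TCP pose, the force, the opening and the grip force at its end, in the units of the state.
- ctrl.sense(): the state, without advancing time (a new reading comes with each control period).
- viewer.capture(name): name is "scene" or "top"; returns a dict with "color" (420x560x3 uint8, red, green, blue), "vertical_fov" (degrees; the focal length in pixels is half the picture's height over the tangent of half this angle, whatever the lens; pixels are square), "cx", "cy" (the principal point, pixels), "pose" (4x4, takes a point from camera to world coordinates). Camera axes: x right, y down, z forward; pixel columns grow to the right and rows downward; lengths in mm; the calibration is good to about 2 mm. A picture is of the moment at which its call begins. There is no depth.
- ctrl.finish_job(): hands the job in; it is judged then, once.
Trained networks look in the newest picture that a camera, given by its name, has taken for a name from the list of things; names that differ only in an ending like _2 or _b are one class to them, and where a whole thing is asked for, a point or a joint stands for the part that bears it (a point fixed in the world has none). Each returns a list of dicts, best first, with "p" (0 to 1); they miss things now and then, are a little off and sometimes report something else, mostly with a low value. They report only what shows in the picture. A call takes as long as a camera call.
- models.boxes_of(camera, query): "at" ([x, y, z] in mm, in world coordinates, good to about 4 mm: the middle of the surface that is visible of it).
The state is a dict: "time_s": time; "joints": joint angles; "dq": joint speeds; "tau": joint torques, N m; "eef_pos": TCP position; "ee_rot": TCP orientation; "force": force on the tool from outside, world axes, zero at the start; "wrist_torque": the same for the moment, N m; "grip_width": opening from 0.0 (shut) to 1.0 (fully open); "grip_force": force on a finger pad.
Only numpy, scipy, OpenCV 4.12 (cv2) and the standard library are available. Lean on these libraries where they do the work, as an engineer would, in place of code of your own. Each camera call takes 0.05 s, during which the arm holds its last target. There are 200 camera calls.

### The job

Set the flatbread press ajar so its plates can dry: with the lid still shut, slide the catch on the lid's front edge to the left (seen from the robot), fully to the end of its track, so that the notch under the lip is free. Then take the loose wooden wedge by its grip block and, keeping it flat on the worktop, push its thin end into the notch until the lid has just lifted off, its front edge about 6 mm higher than when shut, and finish there still holding the wedge. Only the wedge may lift the lid, and the things standing around stay where they are.

Things in the scene. Friction and masses are not known exactly. Their poses are not given: they have to be found in the camera images.
- press: Low flatbread press, fixed, 180 mm wide (y), 200 deep (x), 39 high: black base, aluminium lid hinged at the far side. Origin on the worktop below the middle of the lid's front face; x into the press (push direction), y to its left, z up. The base has a notch at mid front, open down to the worktop: y -42 to 42 mm, back to x = 88 mm; the base begins at x = 15 mm. The lid bridges the notch.
- press_lid: The aluminium lid, 180 x 185 mm, top 35 mm above the worktop when shut (a black pad further back: 37 mm), 0.7 kg, kept shut by its weight alone; carries the catch. Origin on the hinge axis (x = 193, z = 26 mm in the press frame; axis along press y); the front swings up. Its front lip hangs to 10 mm above the worktop; about 4 N lifts it.
- lip_edge (a point): Lowest point of the lid's rounded front lip (a bar of 5 mm radius along y), at mid width, 6 mm behind the front face; 10 mm above the worktop when shut. Its height tells how far the lid has lifted.
- press_catch (a joint): Grey catch sliding on a track along the lid's front edge; m: 0 = mid press, over the notch; grows to the press's left (+y); 0.060 = fully open, left end. Starts between 0 and 0.020. Stays where left; about 1.5 N slides it.
- catch_grip (a point): Middle of the catch's upright grip, 55 mm above the worktop: grip 14 mm wide (y), 24 mm (x), top at 68 mm. Its foot is a 30 mm wide shoe, top at 42 mm. From it a tongue 30 mm wide hangs 2.5 to 7.5 mm ahead of the lid's front face down to 2 mm above the worktop, barring the notch until the catch is open.
- wedge: Loose dark wooden wedge, 118 mm long, 36 mm wide, 0.13 kg, lying flat on the worktop. Its thick end is an upright grip block 30 mm long (x), 36 mm wide (y), 50 mm high. Origin on the underside below the middle of the block; x points to the thin end. The sloping top falls from 26 mm high at x = 15 mm to 4 mm at x = 103 mm (1 in 4), the underside is flat.
- wedge_tip (a point): Middle of the wedge's thin end (4 mm thick), on the underside, 103 mm ahead of the wedge's origin. Pushed straight in, the slope meets the shut lip when this point is about 23 mm past the lip_edge point; each 4 mm further lifts the lip 1 mm.
- tape_roll: Roll of tape, 96 mm wide, 25 mm high; bystander
- jar_jam: Jam jar, 66 mm wide, 100 mm high; bystander
- tealight: Tealight, 38 mm wide, 15 mm high, to the right of the press; bystander
- salt: Salt shaker, 44 mm wide, 90 mm high, to the right of the press; bystander
- teaspoon: Teaspoon, 130 mm long; bystander
- mug_blue: Blue mug, 86 mm wide, 97 mm high; bystander

How it is judged (in metres and radians):
On the way, in this order (a step that is already met when the one before it is completed fails the run):
1. the catch is slid at least 52 of its 60 mm to the left while the lid is shut (front edge less than 2 mm up) (value of joint press_catch above 0.052 m and height (world z) of lip_edge below 0.012 m), for 0.2 s.
2. the wedge is held in the fingers, the lid still shut (contact force between the fingers and wedge above 1 N and height (world z) of lip_edge below 0.012 m), for 0.2 s.
At the end, for the whole second after the job is handed in: Catch 50 mm or more along its track; lid front edge 3 to 10 mm above its shut height, resting on the wedge (over 0.5 N), thin end in the notch; wedge flat (under 6 mm up, under 0.1 rad), still held in the fingers (over 1 N); robot not touching lid or catch; bystanders within 30 mm (value of joint press_catch above 0.05 m and height (world z) of lip_edge between 0.013 and 0.02 m and contact force between wedge and press_lid above 0.5 N and contact force between the fingers and wedge above 1 N and contact force between each of the fingers, the arm and press_lid below 0.3 N and height (world z) of wedge below 0.006 m and angle between wedge's own z axis and vertical below 0.1 rad and x of wedge_tip in the frame of press above 0.02 m and y of wedge_tip in the frame of press between -0.042 and 0.042 m); the arm keeps its last pose, push and grip.
It fails at once if the lid is lifted while the robot touches the lid or catch (height (world z) of lip_edge above 0.014 m and contact force between any of the fingers, the arm and press_lid above 1 N).
It fails at once if a bystander is moved by more than 30 mm (distance of any of tape_roll, jar_jam, tealight, salt, teaspoon, mug_blue from where it was at the start of the episode above 0.03 m).
It also fails if it takes over 53 s, if anything falls off the work surface, if the arm or the gripper's body presses on something with over 40 N, if the wrist force passes 120 N, or if a joint passes its speed limit or range.

## Working session

There is one attempt and no reset: what is moved stays moved. The work goes in short steps, Python scripts to look and compute and a shell command to move; the robot and the scene stay as the last step left them, time stands still between calls to the robot, and variables do not carry over. Pictures are saved under pics/ and viewed, at most 10 in all, crops included, and the job is handed in when it is done.

```bash
mkdir -p pics; cat > h.py <<'E'
from rig import ctrl, viewer, models
import numpy as np, cv2
def cap(n):
    c=viewer.capture(n); c['f']=210/np.tan(np.radians(c['vertical_fov'])/2); return c
def ray(c,u,v,z):
    d=c['pose'][:3,:3]@np.array([(u-c['cx'])/c['f'],(v-c['cy'])/c['f'],1]); o=c['pose'][:3,3]
    return o+d*(z-o[2])/d[2]
def proj(c,p):
    q=c['pose'][:3,:3].T@(np.array(p)-c['pose'][:3,3]); return c['cx']+c['f']*q[0]/q[2], c['cy']+c['f']*q[1]/q[2]
E
python3 - <<'E'
from h import *
np.set_printoptions(precision=3,suppress=True)
for n in ("scene","top"):
    c=cap(n); cv2.imwrite(f"pics/{n}0.png",c['color'][:,:,::-1]); print(n,c['pose'][:3,3],c['f'])
    for q in ["press","press_lid","press_catch","catch_grip","wedge","wedge_tip","lip_edge","tape_roll","jar_jam","tealight","salt","teaspoon","mug_blue"]:
        print(q,[(np.round(b['at']),round(b['p'],2)) for b in models.boxes_of(n,q)[:2]])
print(ctrl.sense())
E
```

```text
scene [ -88.662  334.953 1556.274] 512.5621983163345
press [(array([645., -29.,  34.]), 0.74)]
press_lid [(array([ 501., -186.,   10.]), 0.49)]
press_catch []
catch_grip [(array([ 502., -189.,   10.]), 0.67)]
wedge [(array([469., 288.,  22.]), 0.83)]
wedge_tip [(array([471., 289.,  23.]), 0.97), (array([642., -30.,  32.]), 0.72)]
lip_edge [(array([645., -30.,  37.]), 0.73)]
tape_roll [(array([700., 339.,  22.]), 0.9)]
jar_jam [(array([687., 228.,  95.]), 0.92)]
tealight []
salt []
teaspoon [(array([ 318., -299.,    6.]), 0.69)]
mug_blue [(array([ 626., -424.,   63.]), 0.68)]
top [ 368.243  -25.789 1397.11 ] 488.0938544971426
press [(array([647., -36.,  38.]), 0.64)]
press_lid [(array([651., -34.,  36.]), 0.61), (array([ 615., -422.,   39.]), 0.22)]
press_catch [(array([564., -18.,  42.]), 0.71)]
catch_grip [(array([655., -33.,  31.]), 0.55), (array([ 613., -424.,   38.]), 0.53)]
wedge [(array([476., 284.,  17.]), 0.57)]
wedge_tip [(array([477., 289.,  20.]), 0.58)]
lip_edge [(array([654., -38.,  30.]), 0.58), (array([568., -25.,  45.]), 0.38)]
tape_roll [(array([704., 334.,  26.]), 0.9)]
jar_jam [(array([701., 221., 101.]), 0.56), (array([565., -16.,  41.]), 0.34)]
tealight [(array([ 506., -190.,    8.]), 0.46)]
salt [(array([ 601., -197.,   77.]), 0.57)]
teaspoon [(array([ 322., -302.,   -0.]), 0.57)]
mug_blue []
{'time_s': 1.4, 'joints': array([ 0.904,  0.313,  1.498,  0.   ,  1.331, -0.223]), 'dq': array([-0.   , -0.001, -0.001, -0.001,  0.   ,  0.001]), 'tau': array([  0.001, -41.216, -25.99 ,  -0.   ,   0.001,   0.   ]), 'eef_pos': array([225.423, 474.149, 231.285]), 'ee_rot': array([-0.   ,  0.22 ,  0.975, -0.   ]), 'force': array([0.173, 0.462, 0.537]), 'wrist_torque': array([ 0.035, -0.018,  0.059]), 'grip_force': 0.0, 'grip_width': 0.9978150996468027}
```

View pics/top0.png

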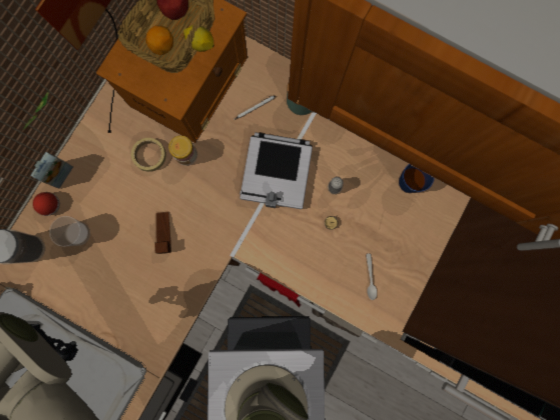

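View pics/scene0.png

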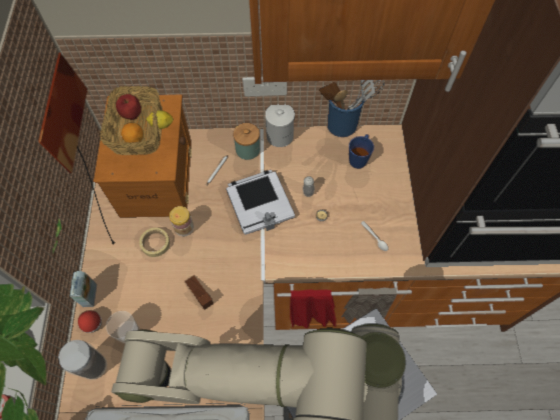

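```bash
cat >> h.py <<'E'
def rect(c,x0,y0,z,s,w=400,h=300):
    # up = +x, left = +y, centre (x0,y0), s px/mm
    pts=np.float32([[0,0],[w,0],[w,h],[0,h]])
    src=np.float32([proj(c,(x0+(h/2-v)/s,y0+(w/2-u)/s,z)) for u,v in pts])
    im=cv2.warpPerspective(c['color'],cv2.getPerspectiveTransform(src,pts),(w,h),flags=cv2.INTER_CUBIC)[:,:,::-1].copy()
    for k in range(-10,11):
        u=int(w/2-k*20*s);v=int(h/2-k*20*s); L=8 if k else 14
        cv2.line(im,(u,0),(u,L),(0,0,255),1); cv2.line(im,(0,v),(L,v),(0,0,255),1)
    return im
E
python3 - <<'E'
from h import *
a=cap("top");b=cap("scene")
m=np.vstack([np.hstack([rect(c,640,-30,35,1.3),rect(c,470,290,0,2.2)]) for c in (a,b)])
cv2.imwrite("pics/m1.png",m)
E
```

```text
(no output)
```

View pics/m1.png

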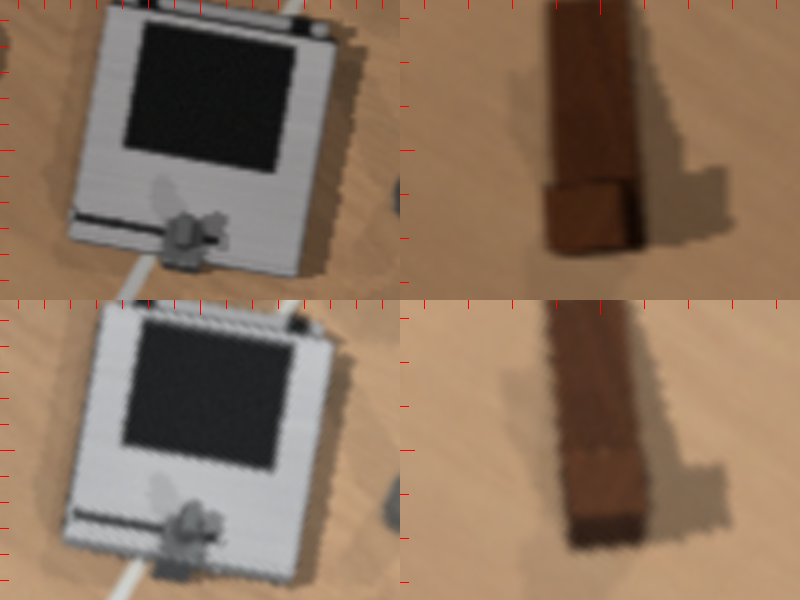

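```bash
cat >> h.py <<'E'
from scipy.spatial.transform import Rotation as R
PO=np.array([556,-16,0.]); PY=-0.166
def pw(x,y,z=0): return PO+R.from_euler('z',PY).apply([x,y,z])
def delta(target,yaw_y):
    """tool-frame shift (m) and tool-z turn so tool y points along world angle yaw_y (mod pi)"""
    s=ctrl.sense(); r=R.from_quat(np.roll(s['ee_rot'],-1)); d=np.array(target)-s['eef_pos']
    y=r.apply([0,1,0]); t=(yaw_y-np.arctan2(y[1],y[0])+np.pi/2)%np.pi-np.pi/2
    print("t",round(s['time_s'],2),"tcp",np.round(s['eef_pos'],1),"world d",np.round(d,1),"tool d",np.round(r.inv().apply(d)/1000,4),"turn",round(-t,3),"F",np.round(s['force'],1),"grip",round(s['grip_width'],3),round(s['grip_force'],1))
W=np.array([(x,y,z) for y in(-18,18) for x,z in((-15,0),(-15,50),(15,50),(15,0),(103,0),(103,4),(15,26))],float)
def fitwedge(cams,g):
    from scipy.optimize import minimize
    ms=[]
    for c in cams:
        im=c['color'].astype(float); m=((im.sum(2)<190)&(im[:,:,0]>im[:,:,2]*1.4)).astype(np.uint8)
        k=np.zeros_like(m); u,v=proj(c,(g[0]+40,g[1],10)); cv2.circle(k,(int(u),int(v)),32,1,-1); ms.append(m*k)
    def cost(p):
        t=0
        P=R.from_euler('z',p[2]).apply(W)+[p[0],p[1],0]
        for c,m in zip(cams,ms):
            q=np.array([proj(c,x) for x in P])
            k=np.zeros(m.shape,np.uint8)
            big=np.zeros((m.shape[0]*1,m.shape[1]*1),np.uint8)
            for idx in ([0,1,2,3,7,8,9,10],[3,4,5,6,10,11,12,13]):
                h=cv2.convexHull(np.float32(q[idx])); cv2.fillConvexPoly(k,np.int32(h*16),1,cv2.LINE_8,4)
            t+=(k!=m).sum()/max(m.sum(),1)
        return t
    best=min((minimize(cost,[g[0]+dx,g[1],g[2]+dy],method='Nelder-Mead',options=dict(initial_simplex=np.array([g[0]+dx,g[1],g[2]+dy])+np.array([[0,0,0],[8,0,0],[0,8,0],[0,0,.15]]))) for dx in(-5,5) for dy in(-.1,.1)),key=lambda r:r.fun)
    return best.x,best.fun
E
python3 - <<'E'
from h import *
a=cap("top");b=cap("scene")
for cs in ([a],[b],[a,b]): print(fitwedge(cs,[437,285,0.0]))
for q in (pw(20,3,55),): print(proj(a,q),proj(b,q))
p=np.vstack([np.hstack([rect(c,577,-17,68,5)  ,rect(c,485,285,0,2)]) for c in (a,b)])
for j,c in enumerate((a,b)):
    x,f=fitwedge([a,b],[437,285,0.0])
    for w in R.from_euler('z',x[2]).apply(W)+[x[0],x[1],0]:
        u,v=proj(c,w); g=ray(c,u,v,0); cv2.circle(p,(int(600-(g[1]-285)*2),int(300*j+150-(g[0]-485)*2)),2,(0,255,0),-1)
cv2.imwrite("pics/m2.png",p)
delta(pw(20,-30,110),np.pi/2+PY)
E
```

```text
(array([4.38307541e+02, 2.86388251e+02, 9.20895944e-02]), np.float64(0.0718954248366013))
(array([4.33874392e+02, 2.90494094e+02, 6.91138144e-02]), np.float64(0.3761194029850746))
(array([4.37233458e+02, 2.86462074e+02, 9.01624724e-02]), np.float64(0.46485708711345236))
(np.float64(270.69189827318576), np.float64(195.55887924083183)) (np.float64(267.23908170871164), np.float64(216.38896596058066))
t 1.6 tcp [225.4 474.2 231.3] world d [ 345.3 -523.  -121.3] tool d [-0.5365 -0.3241  0.1213] turn -0.278 F [-0.1 -0.5  0.4] grip 0.998 0.0
```

View pics/m2.png

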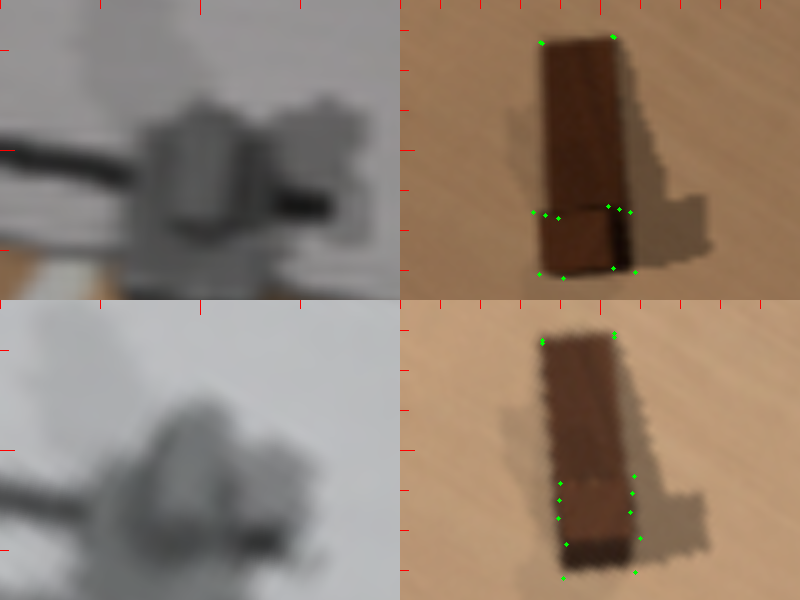

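```bash
python3 -m pendant '-.045 -.027 .005 0;-.045 -.027 .005 0;-.045 -.027 .005 0;-.045 -.027 .005 0;-.045 -.027 .005 0;-.045 -.027 .005 0;-.045 -.027 .005 0;-.045 -.027 .01 0;-.045 -.027 .01 0;-.045 -.027 .01 0' 0 30; python3 -m pendant '-.045 -.027 .01 -.14;-.042 -.027 .01 -.138;0 0 0 0'
python3 -c "
from h import *
delta(pw(18.5,-33,100),np.pi/2+PY);delta(pw(18.5,-33,50),np.pi/2+PY)"
```

```text
time_s: 2.85
eef_pos: [516.7, 35.4, 166.1]
ee_rot: [0.0, 0.22, 0.975, 0.0]
force: [0.8, 1.0, -1.2]
grip_width: 0.003
grip_force: 0.0
time_s: 3.22
eef_pos: [577.8, -47.4, 144.9]
ee_rot: [-0.001, 0.084, 0.996, 0.0]
force: [-0.3, 1.1, -0.9]
grip_width: -0.002
grip_force: 0.0
t 3.23 tcp [577.8 -47.4 144.9] world d [ -9.   -4.2 -44.9] tool d [ 0.0081 -0.0056  0.0449] turn -0.002 F [-0.3  1.1 -0.9] grip -0.002 0.0
t 3.23 tcp [577.8 -47.4 144.9] world d [ -9.   -4.2 -94.9] tool d [ 0.008  -0.0056  0.0949] turn -0.002 F [-0.3  1.1 -0.9] grip -0.002 0.0
```

```bash
python3 -m pendant '.008 -.006 .025 0;0 0 .03 0;0 0 .03 0;0 0 .01 0;0 0 0 0' ; python3 -m pendant '0 .008 0 0;0 .008 0 0;0 .008 0 0;0 .008 0 0;0 .008 0 0;0 .008 0 0'
```

```text
time_s: 3.85
eef_pos: [568.1, -49.2, 51.6]
ee_rot: [-0.0, 0.083, 0.997, 0.0]
force: [0.1, -0.4, 1.4]
grip_width: -0.001
grip_force: 0.0
time_s: 4.6
eef_pos: [576.1, -1.7, 51.3]
ee_rot: [0.0, 0.083, 0.997, -0.0]
force: [0.4, -2.0, 1.3]
grip_width: 0.002
grip_force: 0.9
```

```bash
python3 - <<'E'
from h import *
a=cap("top");b=cap("scene")
cv2.imwrite("pics/m3.png",np.vstack([np.hstack([rect(c,577,0,60,2.5),rect(c,620,-20,35,1.3)]) for c in (a,b)]))
delta(pw(18.5,38,50),np.pi/2+PY)
E
```

```text
t 4.7 tcp [576.   -1.2  51.1] world d [ 4.6 19.7 -1.1] tool d [-0.0013  0.0201  0.0012] turn 0.001 F [-0.1 -0.9  0.7] grip -0.001 0.0
```

View pics/m3.png

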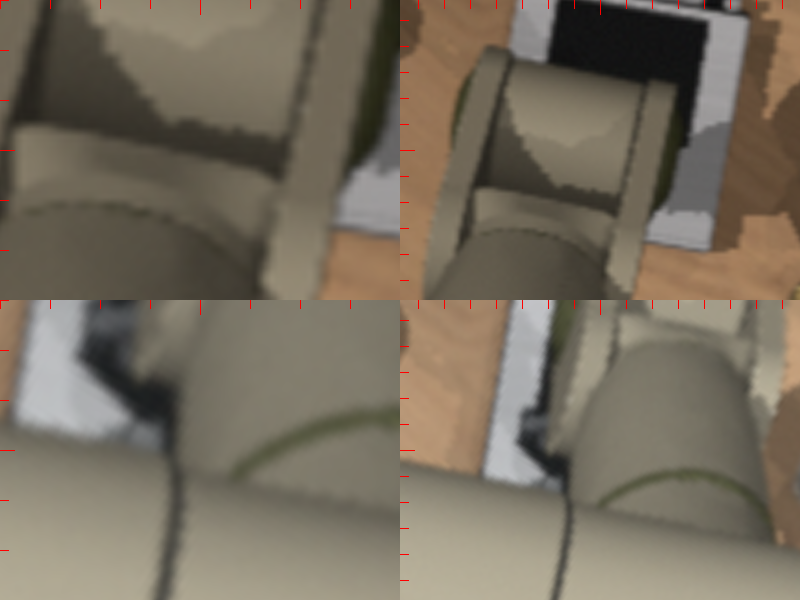

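```bash
python3 -m pendant '0 .006 0 0;0 .006 0 0;0 .004 0 0';python3 -m pendant '0 .003 0 0;0 .002 0 0'; python3 -m pendant '0 .002 0 0;0 .002 0 0'
```

```text
time_s: 5.08
eef_pos: [578.6, 13.9, 51.2]
ee_rot: [-0.0, 0.083, 0.997, -0.0]
force: [0.2, -2.0, -0.7]
grip_width: -0.002
grip_force: 0.8
time_s: 5.32
eef_pos: [579.4, 18.6, 51.2]
ee_rot: [-0.0, 0.083, 0.997, 0.0]
force: [0.1, -1.9, 0.6]
grip_width: -0.003
grip_force: 0.8
time_s: 5.58
eef_pos: [579.7, 20.0, 51.3]
ee_rot: [-0.001, 0.083, 0.997, -0.002]
force: [-5.5, -21.0, 0.8]
grip_width: -0.001
grip_force: 11.0
```

```bash
python3 -m pendant '0 -.012 0 0;0 0 -.03 0;0 0 -.05 0' 0;
python3 - <<'E'
from h import *
a=cap("top");b=cap("scene")
delta([437,288.5,100],np.pi/2+0.07)
E
```

```text
time_s: 5.95
eef_pos: [577.3, 10.7, 131.1]
ee_rot: [-0.002, 0.083, 0.997, 0.0]
force: [0.4, 0.3, 0.4]
grip_width: -0.004
grip_force: 0.0
t 6.05 tcp [580.5  10.4 136.5] world d [-143.5  278.1  -36.5] tool d [0.1878 0.2506 0.0349] turn -0.236 F [ 0.1 -0.  -0.2] grip 0.002 0.0
```

```bash
python3 -m pendant '.031 .042 0 0;.031 .042 0 0;.031 .042 0 0;.031 .042 0 0;.031 .042 .01 0;.031 .041 .01 -.118;0 0 .01 -.118;0 0 0 0' 1
python3 - <<'E'
from h import *
a=cap("top");b=cap("scene")
delta([437,288.5,14],np.pi/2+0.07)
q=pw(18.4,62,68)
cv2.imwrite("pics/m4.png",np.vstack([np.hstack([rect(c,577,0,60,2.5),rect(c,470,290,0,2)]) for c in (a,b)]))
E
```

```text
time_s: 7.05
eef_pos: [435.5, 289.1, 100.6]
ee_rot: [-0.001, -0.035, 0.999, -0.0]
force: [-0.6, -0.3, 0.0]
grip_width: 1.002
grip_force: 0.0
t 7.15 tcp [436.4 288.6 101.5] world d [  0.6  -0.1 -87.5] tool d [-0.0006 -0.0002  0.0875] turn -0.003 F [ 0.2  0.1 -0. ] grip 1.001 0.0
```

View pics/m4.png

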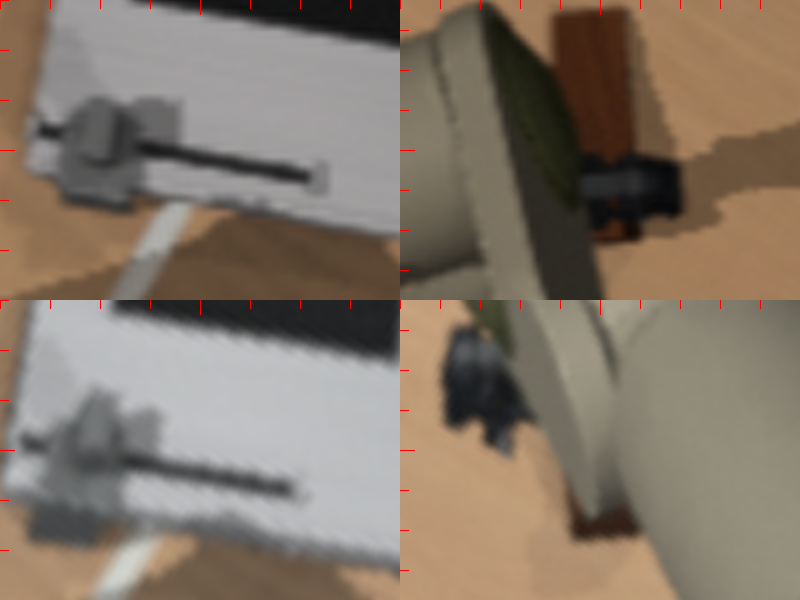

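```bash
python3 -m pendant '0 0 .04 0;0 0 .035 0;0 0 .012 0;0 0 0 0' ; python3 -m pendant '0 0 0 0;0 0 0 0;0 0 0 0;0 0 0 0;0 0 0 0' 0 40; python3 -c "
from h import *
delta(pw(-100,0,14),np.pi/2+PY)"
```

```text
time_s: 7.65
eef_pos: [436.5, 288.7, 14.6]
ee_rot: [-0.0, -0.034, 0.999, 0.0]
force: [-0.8, -0.1, 0.7]
grip_width: 1.002
grip_force: 0.0
time_s: 8.28
eef_pos: [436.6, 289.0, 15.1]
ee_rot: [0.001, -0.035, 0.999, 0.0]
force: [-1.5, -1.4, 6.2]
grip_width: 0.421
grip_force: 40.4
t 8.28 tcp [436.6 289.   15.1] world d [  20.8 -288.5   -1.1] tool d [-0.0005 -0.2892  0.0011] turn 0.236 F [-1.5 -1.4  6.2] grip 0.421 40.4
```

```bash
python3 -m pendant '.005 -.015 0 0;.005 -.03 0 0;0 -.035 0 0;0 -.035 0 0;0 -.035 0 0;0 -.035 0 0;0 -.035 0 0;0 -.03 0 .08;0 -.02 0 .08;0 0 0 .076'; python3 -m pendant '0 0 0 0;0 0 0 0'
python3 - <<'E'
from h import *
a=cap("top");b=cap("scene")
delta(pw(-130,0,14),np.pi/2+PY)
cv2.imwrite("pics/m5.png",np.vstack([np.hstack([rect(c,520,0,0,1.5),rect(c,540,0,10,2.5)]) for c in (a,b)]))
E
```

```text
time_s: 9.52
eef_pos: [444.0, 17.0, 15.1]
ee_rot: [0.001, 0.085, 0.996, -0.0]
force: [-0.3, -2.0, 9.3]
grip_width: 0.417
grip_force: 40.5
time_s: 9.78
eef_pos: [444.2, 17.7, 15.2]
ee_rot: [0.001, 0.083, 0.997, -0.001]
force: [0.6, -4.2, 8.2]
grip_width: 0.415
grip_force: 40.9
t 9.88 tcp [444.2  17.7  15.2] world d [-16.4 -12.2  -1.2] tool d [ 0.0141 -0.0148  0.0011] turn 0.0 F [-0.5 -3.9  7.6] grip 0.423 40.9
```

View pics/m5.png

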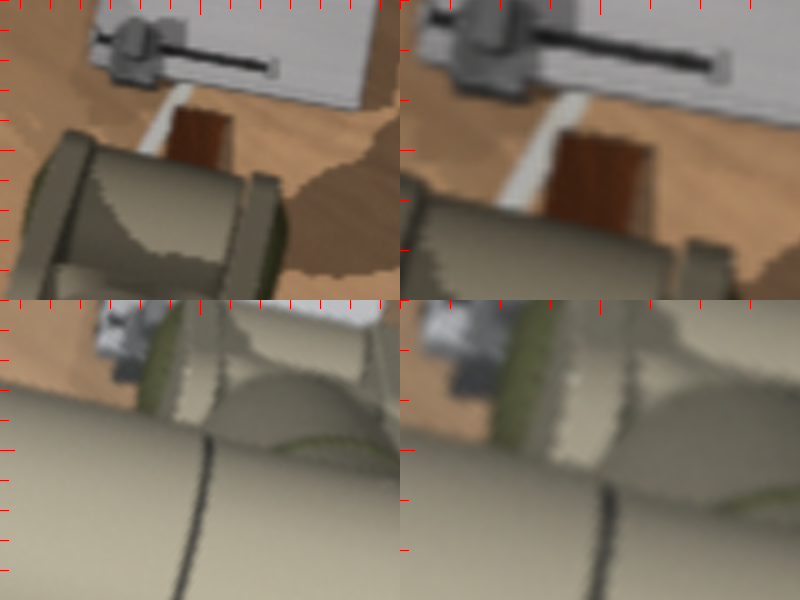

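```bash
python3 -m pendant '0 -.008 0 0;0 -.007 0 0;-.010 0 0 0;-.010 0 0 0;-.010 0 0 0;0 0 0 0'; python3 -m pendant '-.004 0 0 0;-.004 0 0 0;0 0 0 0'; python3 -m pendant '-.004 0 0 0;-.004 0 0 0;0 0 0 0'; python3 -m pendant '-.004 0 0 0;0 0 0 0'
```

```text
time_s: 10.62
eef_pos: [470.6, -1.3, 15.2]
ee_rot: [0.0, 0.083, 0.997, -0.0]
force: [-2.8, 1.0, 11.9]
grip_width: 0.418
grip_force: 41.1
time_s: 11.0
eef_pos: [477.5, -2.4, 15.2]
ee_rot: [-0.001, 0.083, 0.997, 0.0]
force: [-7.7, 1.0, 16.7]
grip_width: 0.421
grip_force: 41.7
time_s: 11.38
eef_pos: [484.9, -3.6, 15.2]
ee_rot: [-0.001, 0.083, 0.997, 0.0]
force: [-10.8, 1.0, 18.6]
grip_width: 0.421
grip_force: 41.9
time_s: 11.62
eef_pos: [486.8, -4.0, 15.0]
ee_rot: [-0.004, 0.082, 0.997, 0.0]
force: [-21.2, 0.8, 26.7]
grip_width: 0.416
grip_force: 37.9
```

```bash
python3 -m pendant '0 0 -.001 0;0 0 0 0';  python3 -m pendant '0 0 -.001 0;0 0 0 0'; python3 - <<'E'
from h import *
a=cap("top");b=cap("scene")
delta(pw(-50,0,14),np.pi/2+PY)
cv2.imwrite("pics/m6.png",np.vstack([np.hstack([rect(c,560,0,20,1.5),rect(c,570,-10,20,3)]) for c in (a,b)]))
E
```

```text
time_s: 11.88
eef_pos: [487.4, -4.0, 15.1]
ee_rot: [-0.003, 0.083, 0.997, 0.0]
force: [-12.2, 1.7, 9.5]
grip_width: 0.414
grip_force: 40.6
time_s: 12.12
eef_pos: [487.6, -4.0, 15.3]
ee_rot: [-0.003, 0.083, 0.997, 0.0]
force: [-6.2, 0.7, -2.3]
grip_width: 0.418
grip_force: 40.3
t 12.22 tcp [487.6  -4.   15.3] world d [19.1 -3.7 -1.3] tool d [-0.0195 -0.0005  0.0012] turn 0.0 F [-6.  -0.3 -1. ] grip 0.416 40.3
```

View pics/m6.png

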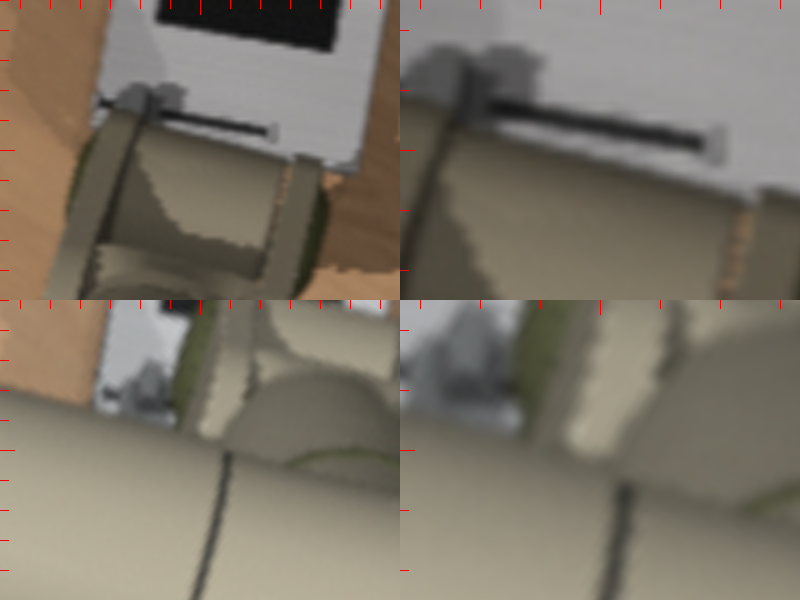

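```bash
python3 -m pendant '-.003 0 0 0;-.003 0 0 0;0 0 0 0'; python3 -m pendant '-.003 0 0 0;-.003 0 -.0005 0;0 0 0 0'; python3 -c "
from h import *
delta(pw(-50,0,14),np.pi/2+PY)"
```

```text
time_s: 12.6
eef_pos: [493.8, -5.0, 15.3]
ee_rot: [-0.003, 0.083, 0.997, 0.0]
force: [-4.7, 1.4, -3.5]
grip_width: 0.417
grip_force: 40.3
time_s: 12.98
eef_pos: [499.9, -6.0, 15.7]
ee_rot: [-0.003, 0.083, 0.997, 0.0]
force: [-4.5, 0.3, -5.7]
grip_width: 0.417
grip_force: 40.4
t 12.97 tcp [499.9  -6.   15.7] world d [ 6.8 -1.7 -1.7] tool d [-0.007  -0.0006  0.0016] turn 0.0 F [-4.5  0.3 -5.7] grip 0.417 40.4
```

```bash
python3 -m pendant '-.0035 0 .0003 0;-.0035 0 .0003 0;0 0 0 0;0 0 0 0'; python3 - <<'E'
from h import *
b=cap("scene");a=cap("top")
delta(pw(-50,0,14),np.pi/2+PY)
cv2.imwrite("pics/m7.png",np.vstack([np.hstack([rect(c,640,-20,35,1.3),rect(c,570,-10,20,3)]) for c in (a,b)]))
for q in ["lip_edge","press_catch","salt","tealight","jar_jam","teaspoon"]: print(q,[(np.round(b['at']),round(b['p'],2)) for b in models.boxes_of("top",q)[:2]])
E
```

```text
time_s: 13.48
eef_pos: [508.0, -7.3, 15.7]
ee_rot: [-0.001, 0.083, 0.997, 0.0]
force: [-4.1, 1.2, -4.5]
grip_width: 0.412
grip_force: 40.4
t 13.57 tcp [508.4  -7.3  15.9] world d [-1.8 -0.4 -1.9] tool d [ 0.0017 -0.0007  0.0019] turn 0.0 F [-4.8  0.4 -5.9] grip 0.414 40.4
lip_edge [(array([668., -42.,  37.]), 0.97)]
press_catch []
salt [(array([ 599., -197.,   79.]), 0.7)]
tealight [(array([ 504., -190.,    5.]), 0.72)]
jar_jam [(array([700., 222.,  99.]), 0.75)]
teaspoon [(array([ 321., -302.,    1.]), 0.48)]
```

View pics/m7.png

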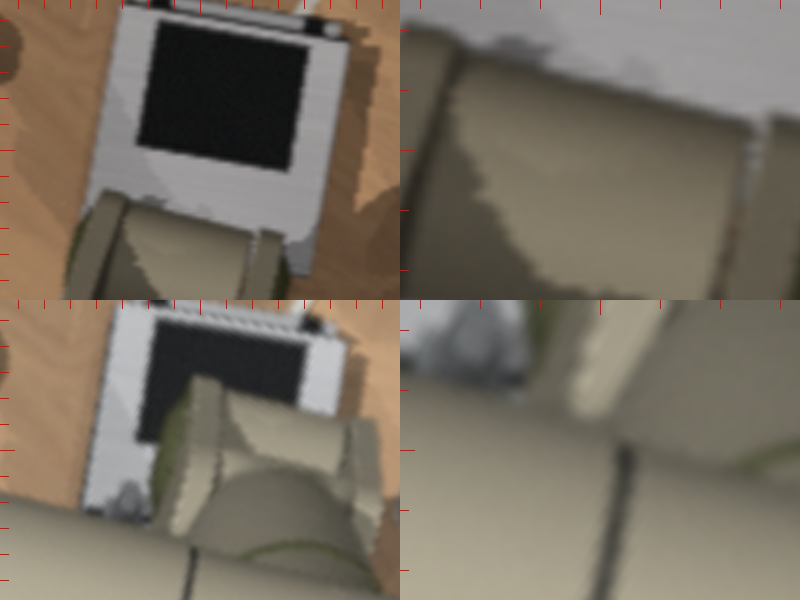

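```bash
python3 -m pendant '0 0 .0008 0;0 0 0 0;0 0 0 0'; python3 -m pendant '0 0 0 0;0 0 0 0;0 0 0 0;0 0 0 0'
```

```text
time_s: 14.25
eef_pos: [509.1, -7.4, 15.4]
ee_rot: [0.0, 0.083, 0.997, -0.0]
force: [-3.4, 0.9, -6.1]
grip_width: 0.415
grip_force: 40.4
time_s: 14.75
eef_pos: [509.2, -7.4, 15.5]
ee_rot: [0.0, 0.083, 0.997, -0.0]
force: [-3.0, 0.7, -5.0]
grip_width: 0.415
grip_force: 40.4
```

```bash
python3 -m pendant '0 0 .0006 0;0 0 0 0;0 0 0 0;0 0 0 0'; python3 -c "
from h import *
delta(pw(-50,0,15),np.pi/2+PY)"
```

```text
time_s: 15.25
eef_pos: [509.2, -7.4, 15.1]
ee_rot: [0.0, 0.083, 0.997, -0.0]
force: [-4.3, 1.1, 0.4]
grip_width: 0.42
grip_force: 41.0
t 15.25 tcp [509.2  -7.4  15.1] world d [-2.5 -0.3 -0.1] tool d [ 0.0024 -0.0007  0.0001] turn 0.0 F [-4.3  1.1  0.4] grip 0.42 41.0
```

Fz has returned to about zero, so the wedge now rests on the worktop under the lid's load. I'm handing it in.

```bash
python3 -c "
from rig import ctrl
print(ctrl.finish_job())"
```

```text
the job is handed in; nothing more can be done
None
```

I slid the catch to its left end stop, gripped the wedge and pushed it flat into the notch, and handed the job in at about 15 s. The lid should be up about 6 mm, estimated from the push distance and contact force because the arm hid the front edge, and no verdict was returned.

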